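# Latch the test cell shut

### The job

Close the test cell's draw latch: swing the wire loop over the hooked keeper and catch its cross bar under the hook, then push the lever over past its toggle point until it lies flat on its rest and stays there. Work gently, feeling the bar into the hook and not forcing loop or lever, and leave the glassware and boxes around it undisturbed.

Things in the scene. Friction and masses are not known exactly. Their poses are not given: they have to be found in the camera images.
- cell: Test cell fixed to the bench: dark foot 250 x 130 x 12 mm, two grey blocks 105 x 100 mm with a rubber gasket between, tops 62 mm above the bench. Origin: centre of the foot's underside, on the bench; x runs along the latch from lever to keeper, z up. The latch lies on top, on the line y = 0: a bracket at the pivot 26 mm wide and high, a rest 18.5 mm high under the closed lever's end.
- pivot (a point): The lever's hinge axis (along the cell's y), on the cell at (-45, 0, 84) mm; axes as the cell's.
- lever (a joint): 0 = closed: level from the pivot towards the cell's -x, on its rest (hard stop); grows as it rises: 1.57 upright, 2.1 hard stop leaning to the keeper. Stays where left (friction 0.035 N m) while the loop is slack. With the loop hooked it grows taut at about 0.8 to 1.2; pushing on takes up to about 6 N at 50 mm from the pivot. Toggle point about 0.2; below it the tension snaps it shut.
- lever_tip (a point): Free end of the lever, 62 mm from the pivot: a flat steel bar 19 mm wide and 5 mm thick, the point is at mid thickness.
- loop: U of 5 mm wire: side wires 87 mm long, 36 mm over the outsides, joined by a cross bar with a 9 mm ball at each end (48 mm over the balls; pinched there it turns). Origin: its hinge pin on the lever, 18 mm from the pivot, 0.2 rad below the lever's line. x: to the bar. Stays at the angle where left (0.035 N m); moving its bar turns the lever along. Sprung lengthwise, 8 N/mm.
- loop_bar (a point): Middle of the loop's cross bar (5 mm thick wire), midway between its two ball ends; 87 mm from the loop's hinge pin. The balls are smooth steel; side wires and bar lie in one plane.
- keeper: Steel keeper 16 mm wide, axes as the cell's; origin on the block's top under the seat face, 70.5 to 74.5 mm beyond the pivot. Its hook block is clamped in an upright slide up to 5 mm higher or lower than drawn here, which this pose does not show: floor at z = 18.5 mm from x = -8 to 26; on it a post from x = -8 to 0; from its top (33.5) a lip to x = 6 mm, underside 25.5.
- keeper_mouth (a point): Where the bar's centre lies when hooked and on the floor, with the hook at mid height: keeper frame (2.5, 0, 21) mm. The mouth, 7 mm high, opens to +x, away from the lever: the bar must come down beyond the lip (centre past x = 8.5 mm) onto the floor, found by feel, and be drawn back under the lip to the seat face.
- reagent: Amber reagent bottle, 60 mm diameter, 130 mm high, loose; leave alone. Origin: centre of its underside.
- dish: Glass dish, 90 mm diameter, 18 mm high, loose; leave alone. Origin: centre of its underside.
- sample_jar: Small sample jar, 44 mm diameter, 55 mm high, loose; leave alone. Origin: centre of its underside.
- slide_box: Grey slide box 90 x 40 x 32 mm, loose; leave alone. Origin: centre of its underside.

How it is judged:
By the outcome, as a careful person would: the job done as asked, in the order asked, and still so for the second after the job is handed in, with the robot touching nothing.
It also fails if it takes over 58 s, if anything falls off the work surface, if the arm or the gripper's body presses on something with over 40 N, if the wrist force passes 120 N, or if a joint passes its speed limit or range.

### The arm

A 6-joint arm with a two-finger parallel gripper is mounted at the origin on the work surface. World frame = base frame: x ahead of the robot, y to its left, z up, the work surface at z = 0. Lengths are in m, angles in rad, forces in N, time in s.
With the tool pointing down it reaches from about 0.4 to 0.825 m from the base axis. Payload 7 kg.
Tool frame: the origin (TCP) lies midway between the tips of the shut fingers; the grasp point (between the pads) lies 19 mm behind it; z points along the fingers, y is the line along which they close (so a half turn about z gives the same grasp; the last joint's range is limited). The gripper opens to 88 mm and grips with 3 to 60 N. Pads are 19 mm wide; open, the fingers measure 130 mm over their backs; the gripper's body (78 mm by 193 mm) begins 47 mm behind the grasp point.
Start: joints at [1.492, 0.359, 0.012, 0, -1.224, -0.288], TCP at [0.242, 0.63, 0.227] pointing down, gripper open.
Joint ranges: [-3.07, 3.07], [-1.43, 2.12], [-1.02, 1.25], [-3.03, 1.67], [-3.05, -0], [-3.03, 3.03]. Speed limits (rad/s): [2.39, 2.39, 3.01, 3.14, 3.14, 3.14].

### API

Orientations are given as [roll, pitch, yaw] about the fixed x, y, z axes, in that order (R = Rz(yaw) Ry(pitch) Rx(roll)).
In Python, from station import telemetry, eyes, ticket, recognise, trace gives the robot as it stands. The module is installed in compiled form; this text tells all that it offers.
- The arm moves only by the tool servo_tool, never from a script. Its argument "series" is a list that holds one entry, the list of rows, each a list of 4 numbers: the shift along the tool's x, y, z in mm, then the turn about the tool's z in rad. In form: [[[x, y, z, roll], ...]]. A call has exactly 10 rows; each row shifts and turns the commanded pose from where the row before left it, along the tool's axes as they then stand; what a row does not reach is not made up. A row lasts 1/12 s, in which the tool goes at most 41.7 mm and 7.16 degrees, less where a joint would pass 70% of its speed; a pose out of reach is approached as far as the arm can. A call is refused whole if a number of a shift passes 41.7 or a number of a turn 0.125, either way. A call with a gripper value outside its range is refused whole. "claw" is the gripper's target within -1 to 1 (shut at 1, half-way at 0, fully open at -1), set as the call begins (left out, the last holds). The fingers move at their own pace and stop on an object; "grip_force" is the grip in N (left out, the last holds). Time passes only in rows, so rows that do not move let the fingers close, or fill a call up. It gives the time, the measured TCP pose, the force, the opening and the grip force at its end, in the units of the state.
- telemetry.get_state(): the state, without advancing time (a new reading comes with each control period).
- eyes.grab_frame(name): name is "scene" or "top" or "wrist"; returns the picture (420x560x3 uint8, red, green, blue); there is no depth.
- eyes.calibration(name): a dict with "mtx" (3x3 intrinsics, pixels), "k1" (the pictures are not rectified: a ray, as slopes to the right and down, at radius r is drawn at 1 + k1 r^2 times it, then the intrinsics apply), "rvec" (rotation vector, rad) and "tvec" (3), from world to camera coordinates, as OpenCV has them. Camera axes: x right, y down, z forward; pixel columns grow to the right and rows downward; lengths in m; the calibration is good to about 2 mm. A picture is of the moment at which its call begins: read the wrist's pose just before it. calibration takes no time and is no camera call; for the wrist camera it gives the pose at the moment of the call.
- ticket.job_done(): hands the job in; it is judged then, once.
Trained networks look in the newest picture that a camera, given by its name, has taken for a name from the list of things; names that differ only in an ending like _2 or _b are one class to them, and where a whole thing is asked for, a point or a joint stands for the part that bears it (a point fixed in the world has none). Each returns a list of dicts, best first, with "conf" (0 to 1); they miss things now and then, are a little off and sometimes report something else, mostly with a low value. They report only what shows in the picture. A call takes as long as a camera call.
- recognise(camera, name): "position" ([x, y, z] in m, in world coordinates, good to about 4 mm: the middle of the surface that is visible of it).
- trace(camera, name): "mask" (420x560 bool, what is visible of it).
The state is a dict: "t": time; "q": joint angles; "qd": joint speeds; "joint_efforts": joint torques, N m; "eef_pos": TCP position; "ee_rot": TCP orientation; "force": force on the tool from outside, world axes, zero at the start; "moment": the same for the moment, N m; "width": finger opening in m; "gripper_force": force on a finger pad.
Only numpy, scipy, OpenCV 4.12 (cv2) and the standard library are available. Lean on these libraries where they do the work, as an engineer would, in place of code of your own. Each camera call takes 0.05 s, during which the arm holds its last target. There are 200 camera calls.

## Working session

There is one attempt and no reset: what is moved stays moved. The work goes in short steps, Python scripts to look and compute and a tool call to move; the robot and the scene stay as the last step left them, time stands still between calls to the robot, and variables do not carry over. Pictures are saved under pics/ and viewed, at most 10 in all, crops included, and the job is handed in when it is done.

Besides the shell and the picture viewer there is one more tool, called after "Emit:" as name([rows], argument=value, ...), one row to a line, values as JSON. servo_tool: Moves the arm, as the interface text tells. Its arguments: {"type":"object","properties":{"series":{"type":"array"},"claw":{"type":"number"},"grip_force":{"type":"number"}},"required":["series"]}

```bash
mkdir -p pics
python3 - <<'E'
from station import telemetry, eyes, recognise
import cv2,numpy as np
s=telemetry.get_state(); print(s['t'],s['eef_pos'],s['ee_rot'],s['width'],s['force'])
for c in ['scene','top']:
    im=eyes.grab_frame(c); cv2.imwrite(f'pics/{c}0.png',im[:,:,::-1])
    for n in ['cell','pivot','lever','lever_tip','loop','loop_bar','keeper','keeper_mouth','reagent','dish','sample_jar','slide_box']:
        try:
            r=recognise(c,n); print(c,n,[(np.round(d['position'],4).tolist(),round(d['conf'],2)) for d in r[:2]])
        except Exception as e: print(c,n,e)
print(telemetry.get_state()['t'])
E
```

```text
0.0 [0.2419047  0.62963521 0.22564179] [ 3.13995036e+00 -1.29440150e-04 -3.66896779e-01] 0.08739778675438523 [ 0.16298362 -0.13630803  0.10669691]
scene cell [([0.5951, -0.079, 0.0602], 0.35)]
scene pivot [([0.5952, -0.0763, 0.0595], 0.82)]
scene lever [([0.5363, -0.1087, 0.1282], 0.7)]
scene lever_tip [([0.5356, -0.1087, 0.1285], 0.62)]
scene loop [([0.5669, -0.0968, 0.1344], 0.68)]
scene loop_bar [([0.5651, -0.0989, 0.1292], 0.66)]
scene keeper [([0.5925, -0.0941, 0.0781], 0.64), ([0.5357, -0.11, 0.1242], 0.34)]
scene keeper_mouth [([0.5961, -0.0921, 0.0799], 0.74), ([0.6014, 0.0797, 0.0726], 0.18)]
scene reagent [([0.599, 0.08, 0.0706], 0.84)]
scene dish [([0.6586, -0.2852, 0.0157], 0.95)]
scene sample_jar [([0.4838, 0.05, 0.0388], 0.73)]
scene slide_box [([0.5443, -0.2669, 0.0294], 0.65)]
top cell [([0.5504, -0.0962, 0.0588], 0.74)]
top pivot [([0.5493, -0.095, 0.0616], 0.92), ([0.5649, -0.1011, 0.1327], 0.18)]
top lever [([0.5479, -0.1086, 0.1288], 0.63)]
top lever_tip [([0.5395, -0.1068, 0.1292], 0.84), ([0.5807, 0.0639, 0.0934], 0.16)]
top loop [([0.5653, -0.0995, 0.1328], 0.63)]
top loop_bar [([0.5603, -0.0977, 0.134], 0.9)]
top keeper [([0.5868, -0.0964, 0.0685], 0.7)]
top keeper_mouth [([0.5842, -0.0951, 0.0659], 0.88)]
top reagent [([0.5804, 0.0662, 0.0967], 0.94)]
top dish [([0.6595, -0.2763, 0.0127], 0.89)]
top sample_jar [([0.4715, 0.0474, 0.0566], 0.53), ([0.5884, -0.0966, 0.0637], 0.34)]
top slide_box [([0.536, -0.2724, 0.0301], 0.81), ([0.5887, -0.0965, 0.0643], 0.68)]
1.3
```

Run:
```python
import cv2,numpy as np
from station import eyes
for c in ['scene','top']:
    k=eyes.calibration(c); im=cv2.imread(f'pics/{c}0.png')
    print(c,k['mtx'].tolist(),k['k1'],np.round(k['rvec'],3),np.round(k['tvec'],3))
    R=cv2.Rodrigues(k['rvec'])[0]; print(-R.T@k['tvec'])
    p=R@np.array([.55,-.1,.08])+k['tvec']; u=k['mtx']@(p/p[2]); print(u)
    x,y=int(u[0]),int(u[1]); x0,y0=max(0,x-130),max(0,y-100)
    cv2.imwrite(f'pics/{c}0c.png',cv2.resize(im[y0:y0+200,x0:x0+260],None,fx=3,fy=3,interpolation=cv2.INTER_CUBIC)); print(x0,y0)
```

```text
scene [[488.27825637565223, 0.0, 281.62588146292273], [0.0, 488.27825637565223, 208.69557720592695], [0.0, 0.0, 1.0]] -0.05476489434962447 [ 1.025  2.399 -1.104] [ 0.34  -0.231  1.42 ]
[1.10503192 0.61915871 0.76301117]
[231.16947936 177.18265477   1.        ]
101 77
top [[516.2019443756637, 0.0, 279.3074087248476], [0.0, 516.2019443756637, 220.95682742934494], [0.0, 0.0, 1.0]] -0.09105878673106266 [ 2.15  -2.2    0.121] [0.046 0.578 1.039]
[0.47228024 0.04609096 1.09107685]
[347.55836121 231.42779236   1.        ]
217 131
```

View pics/scene0c.png

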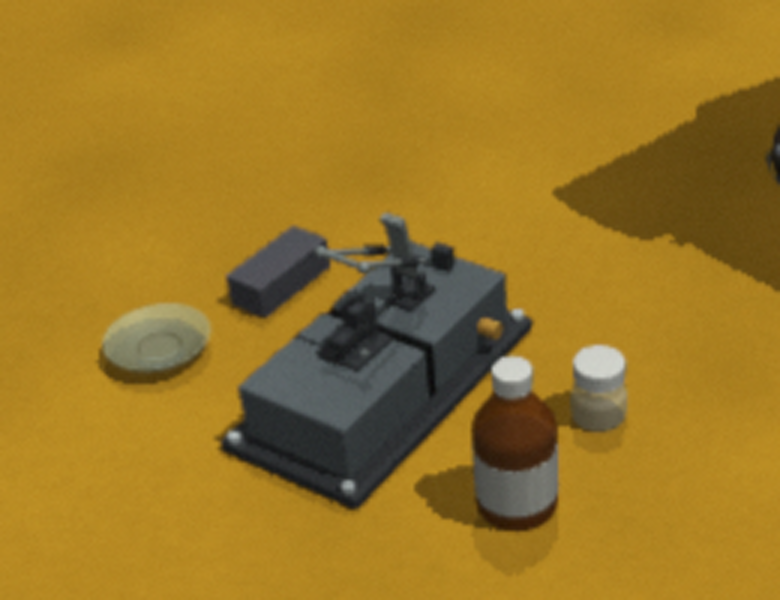

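View pics/top0c.png

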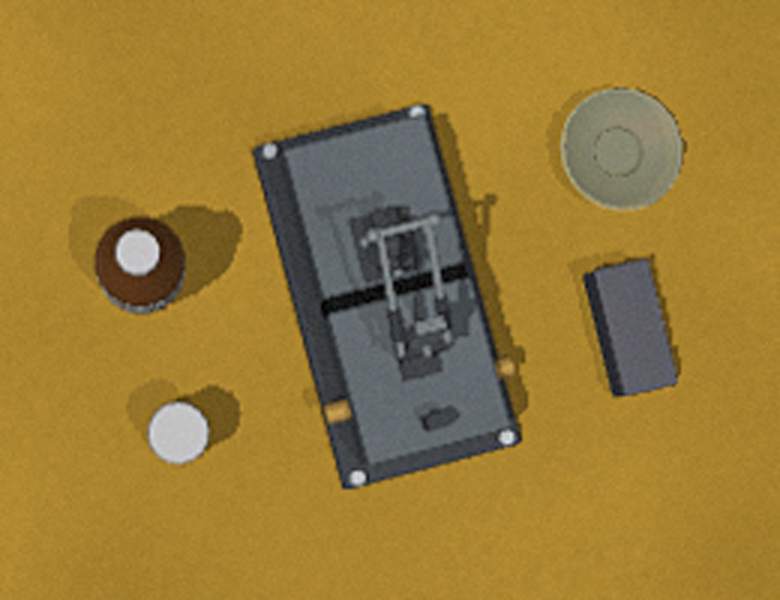

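The scene crop shows the cell with the lever upright at about (395,220) and the loop reaching towards the keeper, its near ball at (320,250). The top crop shows the cell yawed about 15°, with the bar's balls at about (370,238) and (445,217). Next I'll fit the cell pose, lever angle and bar position.

```bash
cat > h.py <<'E'
import numpy as np,cv2
from station import telemetry, eyes, recognise, trace
from scipy.optimize import least_squares
def proj(k,P):
    R=cv2.Rodrigues(np.array(k['rvec'],float))[0]; p=np.atleast_2d(P)@R.T+np.ravel(k['tvec']); s=p[:,:2]/p[:,2:]
    s=s*(1+k['k1']*(s**2).sum(1,keepdims=True)); m=k['mtx']; return s*[m[0][0],m[1][1]]+[m[0][2],m[1][2]]
def c2w(c,P):
    P=np.atleast_2d(P).astype(float); a=c[2]; return np.c_[c[0]+np.cos(a)*P[:,0]-np.sin(a)*P[:,1], c[1]+np.sin(a)*P[:,0]+np.cos(a)*P[:,1],P[:,2]]
def pin(th): return np.array([-.045-.018*np.cos(th-.2),0,.084+.018*np.sin(th-.2)])
def tip(th): return np.array([-.045-.062*np.cos(th),0,.084+.062*np.sin(th)])
def bar(th,ph): return pin(th)+.087*np.array([np.cos(ph),0,np.sin(ph)])
E
python3 - <<'E'
from h import *
ks=eyes.calibration('scene');kt=eyes.calibration('top')
ct=lambda l:np.array(l)/3+[217,131]-.33
cs=lambda l:np.array(l)/3+[101,77]-.33
# foot top corners z=12: order (+x,-y),(-x,-y),(-x,+y),(+x,+y)
F=[[.125,-.065,.012],[-.125,-.065,.012],[-.125,.065,.012],[.125,.065,.012]]
Ft=ct([[428,105],[521,436],[345,487],[254,150]])
Fs=cs([[222,445],[532,322],[355,503]]); Fsi=[0,2,3]
Bt=ct([[371,238],[445,217]]); Bs=cs([[320,251],[366,268]])   # balls +y,-y ; scene -y? +y
Tt=ct([[432,324]]);Ts=cs([[393,219]])
# test: which scene ball is +y: right in scene = -x+y
def res(v,full=False):
    c=v[:3];W=c2w(c,F)
    r=[proj(kt,W)-Ft,proj(ks,W[Fsi])-Fs]
    b=bar(v[3],v[4]); B=c2w(c,[b+[0,.022,0],b-[0,.022,0]])
    r+=[proj(kt,B)-Bt,proj(ks,B)-Bs[::-1], .5*(proj(kt,c2w(c,tip(v[3])))-Tt),.5*(proj(ks,c2w(c,tip(v[3])))-Ts)]
    return r if full else np.concatenate([x.ravel() for x in r])
best=min((least_squares(res,[.55,-.1,.26,t,p],loss='soft_l1') for t in(1.2,1.8) for p in(-.3,.3)),key=lambda s:s.cost)
print(best.x,best.cost); [print(np.round(x,1).tolist()) for x in res(best.x,True)]
c=best.x[:3]; np.save('c.npy',best.x)
print('bar',c2w(c,bar(*best.x[3:])),bar(*best.x[3:]),'tip',c2w(c,tip(best.x[3])))
E
```

```text
[ 0.56227122 -0.10612434  0.23519487  1.75518373  0.5061841 ] 12.79018678204942
[[-0.3, -1.7], [0.8, 1.7], [-0.2, 1.0], [-1.0, -1.6]]
[[-1.4, -2.4], [0.2, -2.7], [0.1, -1.7]]
[[-0.8, -1.0], [-2.7, -0.0]]
[[-0.0, -0.5], [-0.9, -0.6]]
[[-0.2, 0.4]]
[[-0.1, -0.9]]
bar [[ 0.59223228 -0.09894478  0.14417918]] [0.03080927 0.         0.14417918] tip [[ 0.52956451 -0.11396184  0.14494902]]
```

Emit:
servo_tool([
  [[29,27.5,0,0],[29,27.5,0,0],[29,27.5,0,0],[29,27.5,0,0],[29,27.5,0,0],[29,27.5,0,0],[29,27.5,0,0],[29,27.5,0,0],[29,27.5,0,0],[29,27.5,0,0]],
])

```text
t: 2.13
eef_pos: [0.4146, 0.2676, 0.227]
ee_rot: [-3.141, -0.0, -0.366]
force: [0.9, 1.1, 0.8]
width: 0.0876
gripper_force: 0.0
```

Emit:
servo_tool([
  [[29,27.5,0,0],[29,27.5,0,0],[29,27.5,0,0],[29,27.5,0,0],[29,27.5,0,0],[0,0,0,-0.12],[0,0,0,-0.12],[0,0,0,-0.12],[0,0,0,-0.12],[0,0,0,-0.12]],
])

```text
t: 2.97
eef_pos: [0.5003, 0.0887, 0.2267]
ee_rot: [-3.142, -0.0, 0.238]
force: [-0.2, 0.4, -0.4]
width: 0.0873
gripper_force: 0.0
```

Run:
```python
from h import *
s=telemetry.get_state(); print(s['t'],s['eef_pos'],s['ee_rot'],s['force'])
k=eyes.calibration('wrist'); im=eyes.grab_frame('wrist'); cv2.imwrite('pics/w1.png',im[:,:,::-1])
R=cv2.Rodrigues(np.array(k['rvec']))[0];print(-R.T@k['tvec'],R[2],k['mtx'][0][0])
for n in ['cell','lever_tip','loop_bar','keeper_mouth']:
    print(n,[(np.round(d['position'],4).tolist(),round(d['conf'],2)) for d in recognise('wrist',n)[:2]])
v=np.load('c.npy')
for P in [bar(*v[3:]),tip(v[3]),[.028,0,.0955]]: print(proj(k,c2w(v[:3],P)))
```

```text
2.9667 [0.5003043  0.08867955 0.22668692] [-3.14153065e+00 -2.53011097e-04  2.38447721e-01] [-0.16458862  0.39492668 -0.35635762]
[0.5798027  0.10709625 0.38462294] [-0.29272299 -0.06986956 -0.95364118] 375.1051358644962
cell [([0.5643, -0.0705, 0.0606], 0.79), ([0.5899, -0.0951, 0.0804], 0.36)]
lever_tip [([0.5281, -0.1002, 0.1171], 0.92)]
loop_bar [([0.5428, -0.0948, 0.1184], 0.83)]
keeper_mouth [([0.5878, -0.0895, 0.0812], 0.97), ([0.582, 0.07, 0.0945], 0.39)]
[[607.69724947 155.63393004]]
[[583.41403271 250.81310561]]
[[553.28908978 149.90120757]]
```

View pics/w1.png

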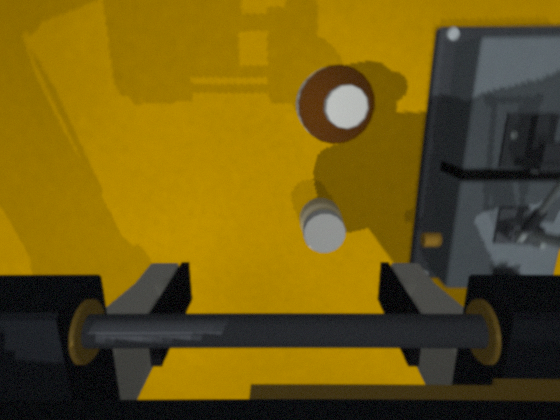

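Wrist view: the cell's edge is vertical in the picture, so the yaw matches. The latch sits at the right border, near (530,150) to (545,240). I'll shift along tool y to centre it.

Emit:
servo_tool([
  [[0,40,0,0],[0,40,0,0],[0,40,0,0],[0,40,0,0],[0,40,0,0],[0,4,0,0],[0,0,0,0],[0,0,0,0],[0,0,0,0],[0,0,0,0]],
])

```text
t: 4.05
eef_pos: [0.5473, -0.1083, 0.2268]
ee_rot: [-3.142, -0.0, 0.234]
force: [0.3, 1.0, -0.3]
width: 0.0875
gripper_force: 0.0
```

Run:
```python
from h import *
s=telemetry.get_state(); print(s['t'],s['eef_pos'],s['ee_rot'],s['force'])
k=eyes.calibration('wrist'); im=eyes.grab_frame('wrist'); np.savez('k2.npz',**k); cv2.imwrite('pics/w2.png',im[:,:,::-1])
cv2.imwrite('pics/w2c.png',cv2.resize(im[0:300,150:450,::-1],None,fx=2,fy=2,interpolation=cv2.INTER_CUBIC))
for n in ['cell','lever_tip','loop_bar','keeper_mouth']:
    print(n,[(np.round(d['position'],4).tolist(),round(d['conf'],2)) for d in recognise('wrist',n)[:2]])
v=np.load('c.npy')
for P in [bar(*v[3:]),tip(v[3]),[.028,0,.0955]]: print(proj(k,c2w(v[:3],P)))
```

```text
4.05 [ 0.54728293 -0.10831159  0.22675583] [-3.14152129e+00 -3.43887126e-04  2.34025916e-01] [ 0.30883489  0.96706251 -0.34294812]
cell [([0.5836, -0.0999, 0.0603], 0.89), ([0.6614, -0.2826, 0.0142], 0.47)]
lever_tip [([0.5585, -0.1113, 0.1376], 0.87)]
loop_bar [([0.5721, -0.1008, 0.134], 0.75)]
keeper_mouth [([0.595, -0.0943, 0.068], 0.9)]
[[285.53406385 155.61220249]]
[[285.68841327 249.39037908]]
[[285.4235888  149.82380334]]
```

View pics/w2c.png

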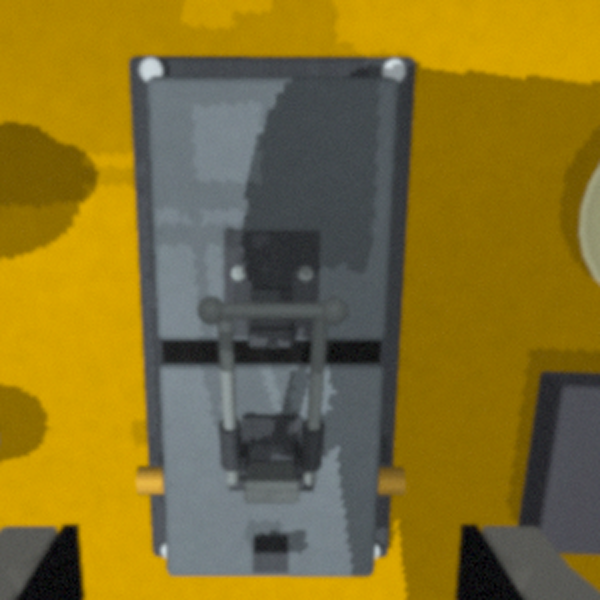

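The wrist crop shows the balls at (210,310) and (335,310), the lever tip at about (271,490), and the foot's far corners at (132,58) and (414,58). The keeper plate is around (225–320, 230–345). I'll refit with these.

Run:
```python
from h import *
ks=eyes.calibration('scene');kt=eyes.calibration('top');kw=dict(np.load('k2.npz'))
ct=lambda l:np.array(l)/3+[217,131]-.33
cs=lambda l:np.array(l)/3+[101,77]-.33
cw=lambda l:np.array(l)/2+[150,0]-.25
F=[[.125,-.065,.012],[-.125,-.065,.012],[-.125,.065,.012],[.125,.065,.012]]
Ft=ct([[428,105],[521,436],[345,487],[254,150]])
Fs=cs([[222,445],[532,322],[355,503]]); Fsi=[0,2,3]
Fw=cw([[414,58],[132,58]])
T=[[-.105-.0015,-.05,.062],[-.105-.0015,.05,.062],[.1065,.05,.062],[.1065,-.05,.062]]  # block tops; length fitted? 
Tw=cw([[373,575],[168,575],[152,79],[393,79]])
Bt=ct([[371,238],[445,217]]); Bs=cs([[366,268],[320,251]]); Bw=cw([[210,310],[335,310]])
def res(v,full=False):
    c=v[:3];W=c2w(c,F)
    b=bar(v[3],v[4]); B=c2w(c,[b+[0,.0195,0],b-[0,.0195,0]]); t=c2w(c,tip(v[3]))
    T2=np.array(T); T2[:,0]=np.sign(T2[:,0])*v[5]; T2=c2w(c,T2)
    r=[proj(kt,W)-Ft,proj(ks,W[Fsi])-Fs,proj(kw,W[[0,3]])-Fw,proj(kw,T2)-Tw,
       proj(kt,B)-Bt,proj(ks,B)-Bs,proj(kw,B)-Bw,proj(kt,t)-ct([[432,324]]),proj(ks,t)-cs([[393,219]]),proj(kw,t)-cw([[271,490]])]
    return r if full else np.concatenate([x.ravel() for x in r])
s=least_squares(res,[.56,-.106,.235,1.75,.5,.107],loss='soft_l1')
print(s.x,s.cost); [print(np.round(x,1).tolist()) for x in res(s.x,True)]
v=s.x;np.save('c.npy',v);c=v[:3]
print('bar',c2w(c,bar(*v[3:5])),bar(*v[3:5]),'tip',tip(v[3]))
p=np.array(telemetry.get_state()['eef_pos']);d=p[:2]-c[:2];a=c[2];print('tcp in cell',d@[np.cos(a),np.sin(a)],d@[-np.sin(a),np.cos(a)],p[2])
```

```text
[ 0.56250331 -0.10596941  0.23221816  1.79931612  0.51560647  0.10856848] 27.364377711100424
[[-0.1, -1.8], [0.6, 1.7], [-0.4, 0.8], [-0.9, -1.8]]
[[-1.5, -2.4], [0.3, -2.5], [-0.1, -1.6]]
[[1.3, -1.2], [-3.0, -1.3]]
[[1.0, 0.9], [-0.7, 0.8], [-4.2, 0.5], [3.2, 0.5]]
[[0.4, -1.8], [-4.0, -0.0]]
[[-1.2, -0.9], [-0.2, -0.4]]
[[0.2, -0.0], [-1.1, 0.0]]
[[-0.9, -0.7]]
[[-0.8, -1.0]]
[[0.2, 0.4]]
bar [[ 0.59286852 -0.09878851  0.14488912]] [0.03120275 0.         0.14488912] tip [-0.03095477  0.          0.14438817]
tcp in cell -0.015329482859129944 0.0007802626063243257 0.22673962032976092
```

Emit:
servo_tool([
  [[23,1,0,0],[23,0,10,0],[0,0,20,0],[0,0,20,0],[0,0,20,0],[0,0,12,0],[0,0,8,0],[0,0,4,0],[0,0,0,0],[0,0,0,0]],
])

```text
t: 5.13
eef_pos: [0.5928, -0.0998, 0.1333]
ee_rot: [3.141, -0.001, 0.233]
force: [-0.5, -1.1, 0.1]
width: 0.0879
gripper_force: 0.0
```

Emit:
servo_tool([
  [[0,0,0,0],[0,0,0,0],[0,0,0,0],[0,0,0,0],[0,0,0,0],[0,0,0,0],[0,0,0,0],[0,0,0,0],[0,0,0,0],[0,0,0,0]],
], claw=0.1, grip_force=10)

```text
t: 5.97
eef_pos: [0.5925, -0.0994, 0.1326]
ee_rot: [-3.141, -0.0, 0.233]
force: [0.4, 4.0, 0.0]
width: 0.0462
gripper_force: 10.0
```

Emit:
servo_tool([
  [[0,-0.5,0,0],[0,-0.3,0,0],[0,0,0,0],[0,0,0,0],[0,0,0,0],[0,0,0,0],[0,0,0,0],[0,0,0,0],[0,0,0,0],[0,0,0,0]],
])

```text
t: 6.8
eef_pos: [0.5923, -0.099, 0.1326]
ee_rot: [3.142, -0.0, 0.233]
force: [1.4, 0.8, 0.5]
width: 0.0461
gripper_force: 10.0
```

Run:
```python
from h import *
s=telemetry.get_state(); print(s['t'],s['eef_pos'],s['force'],s['moment'],s['width'],s['gripper_force'])
k=eyes.calibration('wrist'); im=eyes.grab_frame('wrist')
cv2.imwrite('pics/w3c.png',cv2.resize(im[100:400,130:430,::-1],None,fx=2,fy=2,interpolation=cv2.INTER_CUBIC))
im=eyes.grab_frame('scene');cv2.imwrite('pics/s3c.png',cv2.resize(im[100:250,150:350,::-1],None,fx=4,fy=4,interpolation=cv2.INTER_CUBIC))
```

```text
6.8 [ 0.59228146 -0.09904954  0.13262069] [1.40067803 0.78770484 0.52600978] [ 0.69385807 -0.51572899  0.02333473] 0.04609910262831637 10.000060647726059
```

View pics/w3c.png

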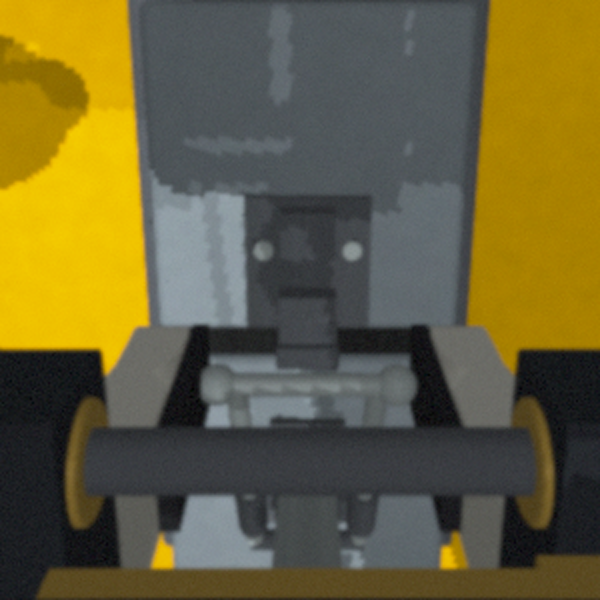

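The wrist crop shows the balls held between the pads at (218,385) and (397,385). The hook's lip runs from about row 297 to row 347, with the floor's end near row 207. I'll estimate the keeper's x and height from these edges.

Run:
```python
from h import *
k=eyes.calibration('wrist'); v=np.load('c.npy');c=v[:3]
g=lambda r:r/2+100-.25
def rows(kx,h,y=0): # cell coords
    P=np.array([[kx+.006,y,.0955+h],[kx-.008,y,.0955+h],[kx+.026,y,.0805+h]])-[0,0,0]
    P[:,0]-=.045
    return proj(k,c2w(c,P))
obs=np.array([g(297),g(347),g(207)])
s=least_squares(lambda p:rows(*p)[:,1]-obs,[.0725,0.],x_scale=.001);print(s.x*1000,s.fun)
for kx in(.0705,.0725,.0745):
  for h in(-.005,0,.005):
    w=(proj(k,c2w(c,[[kx-.039,.008,.0955+h],[kx-.039,-.008,.0955+h]])));print(kx,h,(rows(kx,h)[:,1]-obs).round(1),w[:,0].round(1))
# bar from wrist
b=c2w(c,[bar(*v[3:5])+[0,y,0] for y in(.0195,-.0195)]);print(proj(k,b), (np.array([[218,385],[397,385]])/2+[130,100]))
```

```text
[76.83524101 15.8818675 ] [ 0.19071654 -0.12600609 -0.07018081]
0.0705 -0.005 [-3.6 -6.3  0.7] [269.2 297.1]
0.0705 0 [-0.2 -2.5  3.1] [268.9 297.4]
0.0705 0.005 [3.3 1.5 5.5] [268.5 297.7]
0.0725 -0.005 [-6.8 -9.4 -2.5] [269.2 297.2]
0.0725 0 [-3.6 -5.7 -0.3] [268.8 297.4]
0.0725 0.005 [-0.1 -1.8  2.1] [268.4 297.7]
0.0745 -0.005 [-10.1 -12.6  -5.8] [269.1 297.2]
0.0745 0 [-6.9 -8.9 -3.6] [268.8 297.5]
0.0745 0.005 [-3.5 -5.1 -1.3] [268.4 297.8]
[[237.81207372 292.27063557]
 [327.51244985 292.2708542 ]] [[239.  292.5]
 [328.5 292.5]]
```

Emit:
servo_tool([
  [[2,0,2,0],[3,0,3,0],[3,0,4,0],[2,0,4,0],[0,0,4,0],[0,0,4,0],[0,0,4,0],[0,0,3,0],[0,0,3,0],[0,0,0,0]],
])

```text
t: 7.73
eef_pos: [0.6031, -0.0964, 0.1014]
ee_rot: [3.141, -0.002, 0.234]
force: [4.3, 1.7, -0.1]
width: 0.0463
gripper_force: 10.0
```

Run:
```python
from h import *
s=telemetry.get_state(); print(s['t'],s['eef_pos'],s['force'],s['width'],s['gripper_force'])
k=eyes.calibration('wrist'); np.savez('k4.npz',**k); im=eyes.grab_frame('wrist')
cv2.imwrite('pics/w4c.png',cv2.resize(im[150:370,190:380,::-1],None,fx=3,fy=3,interpolation=cv2.INTER_CUBIC)[:600])
```

```text
7.7333 [ 0.60314051 -0.09640495  0.10143527] [ 4.29790991  1.66443576 -0.10399749] 0.046337404069899196 9.999984204769135
```

View pics/w4c.png

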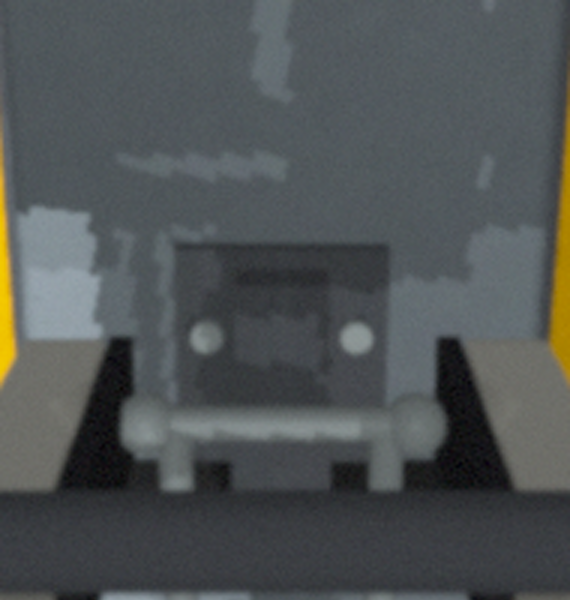

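The bar is held (balls at (145,425) and (415,425)), beyond the lip. Lowering now, first to just above the highest possible floor, then by feel.

Emit:
servo_tool([
  [[0,0,2,0],[0,0,3,0],[0,0,3,0],[0,0,3,0],[0,0,3,0],[0,0,3,0],[0,0,3,0],[0,0,2,0],[0,0,0,0],[0,0,0,0]],
])

```text
t: 8.62
eef_pos: [0.6009, -0.0969, 0.079]
ee_rot: [-3.141, 0.002, 0.233]
force: [-0.9, 1.2, 0.0]
width: 0.046
gripper_force: 10.0
```

Emit:
servo_tool([
  [[0,0,0.3,0],[0,0,0.3,0],[0,0,0.3,0],[0,0,0.3,0],[0,0,0.3,0],[0,0,0.3,0],[0,0,0.3,0],[0,0,0.3,0],[0,0,0.3,0],[0,0,0.3,0]],
])

```text
t: 9.45
eef_pos: [0.6016, -0.0968, 0.0764]
ee_rot: [-3.141, 0.001, 0.233]
force: [-3.6, 1.1, -0.4]
width: 0.0463
gripper_force: 10.0
```

Emit:
servo_tool([
  [[0,0,0.3,0],[0,0,0.3,0],[0,0,0.3,0],[0,0,0.3,0],[0,0,0.3,0],[0,0,0.3,0],[0,0,0.3,0],[0,0,0.3,0],[0,0,0.3,0],[0,0,0.3,0]],
])

```text
t: 10.28
eef_pos: [0.6018, -0.0967, 0.0735]
ee_rot: [-3.142, 0.0, 0.233]
force: [-3.2, 1.1, 0.7]
width: 0.0463
gripper_force: 10.0
```

Emit:
servo_tool([
  [[0,0,0.3,0],[0,0,0.3,0],[0,0,0.3,0],[0,0,0.3,0],[0,0,0.3,0],[0,0,0.3,0],[0,0,0.3,0],[0,0,0,0],[0,0,0,0],[0,0,0,0]],
])

```text
t: 11.12
eef_pos: [0.6022, -0.0967, 0.0724]
ee_rot: [3.141, -0.001, 0.234]
force: [-6.6, 1.4, 7.7]
width: 0.0462
gripper_force: 10.0
```

Run:
```python
from h import *
s=telemetry.get_state(); print(s['eef_pos'],s['force'],s['moment'],s['width'])
im=eyes.grab_frame('wrist')
k=eyes.calibration('wrist');v=np.load('c.npy')
a=im[150:350,190:380,::-1]; b=eyes.grab_frame('scene')[110:220,180:290,::-1]
f=lambda x,h:cv2.resize(x,(int(x.shape[1]*h/x.shape[0]),h),interpolation=cv2.INTER_CUBIC)
cv2.imwrite('pics/w5.png',np.hstack([f(a,400),f(b,400)]))
```

```text
[ 0.60223672 -0.09672042  0.07238849] [-6.63774593  1.42124896  7.73296323] [ 0.7378523   2.07873674 -0.00443172] 0.04619383775607901
```

View pics/w5.png

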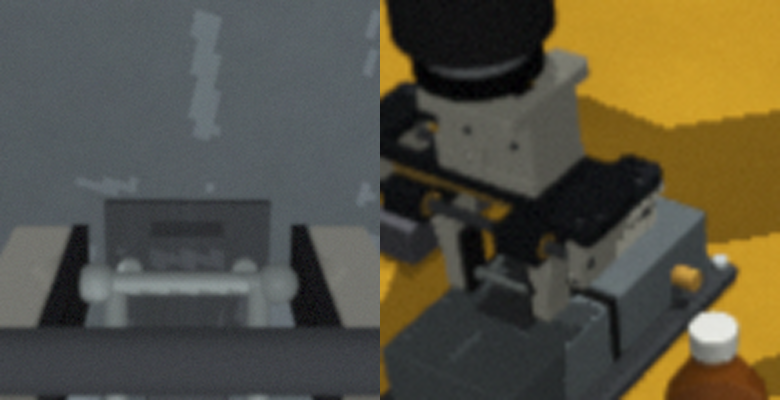

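The wrist view shows the bar lying at (95–275, 283) beyond the hook. The contact height matches the floor, with the bar at about 84.5 mm, so the hook sits about 1.5 mm high. I'll ease off slightly and draw it back.

Emit:
servo_tool([
  [[0,0,-0.4,0],[0,0,-0.4,0],[-0.8,0,0,0],[-0.8,0,0,0],[-0.8,0,0,0],[-0.8,0,0,0],[-0.8,0,0,0],[-0.8,0,0,0],[-0.8,0,0,0],[0,0,0,0]],
])

```text
t: 12.05
eef_pos: [0.5984, -0.0976, 0.0728]
ee_rot: [3.141, -0.004, 0.234]
force: [4.1, 3.4, 0.6]
width: 0.0461
gripper_force: 10.0
```

Emit:
servo_tool([
  [[-0.5,0,0,0],[-0.5,0,0,0],[-0.5,0,0,0],[-0.5,0,0,0],[-0.5,0,0,0],[-0.5,0,0,0],[-0.5,0,0,0],[-0.5,0,0,0],[0,0,0,0],[0,0,0,0]],
])

```text
t: 12.88
eef_pos: [0.5944, -0.0985, 0.0728]
ee_rot: [3.141, -0.003, 0.234]
force: [4.0, 4.3, 1.0]
width: 0.0463
gripper_force: 10.0
```

Emit:
servo_tool([
  [[-0.4,0,0,0],[-0.4,0,0,0],[-0.4,0,0,0],[-0.4,0,0,0],[-0.4,0,0,0],[-0.4,0,0,0],[-0.4,0,0,0],[0,0,0,0],[0,0,0,0],[0,0,0,0]],
])

```text
t: 13.72
eef_pos: [0.5918, -0.0991, 0.0728]
ee_rot: [3.141, -0.004, 0.234]
force: [4.7, 2.8, 1.5]
width: 0.0461
gripper_force: 10.0
```

Emit:
servo_tool([
  [[-0.3,0,0,0],[-0.3,0,0,0],[-0.3,0,0,0],[-0.3,0,0,0],[-0.3,0,0,0],[-0.3,0,0,0],[-0.3,0,0,0],[0,0,0,0],[0,0,0,0],[0,0,0,0]],
])

```text
t: 14.55
eef_pos: [0.5899, -0.0996, 0.0728]
ee_rot: [3.141, -0.004, 0.234]
force: [4.2, 3.6, 0.5]
width: 0.0462
gripper_force: 10.0
```

Emit:
servo_tool([
  [[-0.3,0,0,0],[-0.3,0,0,0],[-0.3,0,0,0],[-0.3,0,0,0],[-0.3,0,0,0],[-0.3,0,0,0],[-0.3,0,0,0],[0,0,0,0],[0,0,0,0],[0,0,0,0]],
])

```text
t: 15.38
eef_pos: [0.5885, -0.0999, 0.0729]
ee_rot: [3.141, -0.005, 0.234]
force: [6.2, 3.8, -1.0]
width: 0.0465
gripper_force: 10.0
```

Emit:
servo_tool([
  [[-0.3,0,0,0],[-0.3,0,0,0],[-0.3,0,0,0],[0,0,0,0],[0,0,0,0],[0,0,0,0],[0,0,0,0],[0,0,0,0],[0,0,0,0],[0,0,0,0]],
])

```text
t: 16.22
eef_pos: [0.5884, -0.1, 0.073]
ee_rot: [3.141, -0.006, 0.234]
force: [8.5, 5.0, -2.4]
width: 0.046
gripper_force: 10.0
```

Emit:
servo_tool([
  [[0,0,-0.5,0],[0,0,-0.5,0],[0,0,-0.5,0],[0,0,-0.5,0],[0,0,-0.5,0],[0,0,-0.3,0],[0,0,0,0],[0,0,0,0],[0,0,0,0],[0,0,0,0]],
])

```text
t: 17.05
eef_pos: [0.5882, -0.0999, 0.0754]
ee_rot: [3.141, -0.006, 0.234]
force: [9.0, 3.1, -5.7]
width: 0.0465
gripper_force: 10.0
```

Emit:
servo_tool([
  [[0.3,0,0.5,0],[0.3,0,0.5,0],[0.3,0,0.5,0],[0,0,0.3,0],[0,0,0,0],[0,0,0,0],[0,0,0,0],[0,0,0,0],[0,0,0,0],[0,0,0,0]],
])

```text
t: 17.88
eef_pos: [0.5884, -0.1, 0.0742]
ee_rot: [3.141, -0.005, 0.234]
force: [4.0, 4.2, 2.5]
width: 0.0462
gripper_force: 10.0
```

Emit:
servo_tool([
  [[0,0,0,0],[0,0,0,0],[0,0,0,0],[0,0,0,0],[0,0,0,0],[0,0,0,0],[0,0,0,0],[0,0,0,0],[0,0,0,0],[0,0,0,0]],
], claw=-0.6)

```text
t: 18.72
eef_pos: [0.5857, -0.1006, 0.0733]
ee_rot: [3.142, 0.0, 0.233]
force: [-0.2, -0.5, 1.1]
width: 0.0705
gripper_force: 0.0
```

Emit:
servo_tool([
  [[0,0,-4,0],[0,0,-10,0],[0,0,-20,0],[0,0,-30,0],[0,0,-36,0],[0,0,-10,0],[0,0,0,0],[0,0,0,0],[0,0,0,0],[0,0,0,0]],
])

```text
t: 19.55
eef_pos: [0.5851, -0.1006, 0.1825]
ee_rot: [-3.141, 0.002, 0.233]
force: [0.8, 0.1, 0.2]
width: 0.0698
gripper_force: 0.0
```

Run:
```python
from h import *
s=telemetry.get_state(); print(s['t'],s['eef_pos'],s['force'],s['moment'],s['width'])
k=eyes.calibration('wrist'); np.savez('k6.npz',**k); im=eyes.grab_frame('wrist')
a=im[120:320,190:380,::-1]; b=eyes.grab_frame('top')[160:260,280:380,::-1]
f=lambda x,h:cv2.resize(x,(int(x.shape[1]*h/x.shape[0]),h),interpolation=cv2.INTER_CUBIC)
cv2.imwrite('pics/w6.png',np.hstack([f(a,400),f(b,400)]))
```

```text
19.55 [ 0.58507192 -0.10059048  0.18250991] [0.82467825 0.09367252 0.17661091] [-0.13495294 -0.00275628 -0.04596433] 0.06983878190258559
```

View pics/w6.png

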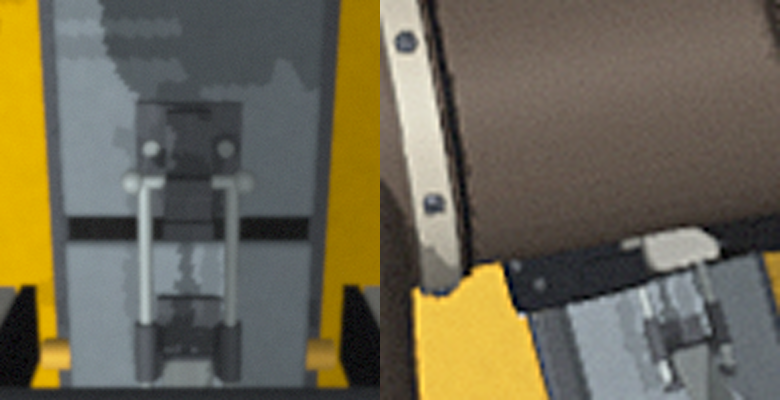

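The bar shows only on either side of the lip, with the balls at (130,183) and (245,183), so it is caught under the hook. I'll compute the lever angle and the arc for pushing.

Run:
```python
from h import *
k=dict(np.load('k6.npz'));v=np.load('c.npy');c=v[:3]
obs=np.array([[130,183],[245,183]])/2+[190,120]-.25
s=least_squares(lambda p:(proj(k,c2w(c,[[p[0],p[1]+.0195,.0845],[p[0],p[1]-.0195,.0845]]))-obs).ravel(),[.03,0.]);bx=s.x[0]+.045;print('bar pivot x,y',bx,s.x[1],s.fun)
for z in(-.001,.001,.002):
    d=np.hypot(bx,z);print('theta',.2+np.pi-(np.arccos((.018**2+d*d-.087**2)/(2*.018*d))+np.arctan2(z,bx)))
p=np.array(telemetry.get_state()['eef_pos']);d=p[:2]-c[:2];a=c[2];print('tcp cell',d@[np.cos(a),np.sin(a)],d@[-np.sin(a),np.cos(a)],p[2])
for th in np.arange(1.5,-.01,-.1): print(round(th,2),np.round([-45-50*np.cos(th)+2.5*np.sin(th)+9.5,84+50*np.sin(th)+2.5*np.cos(th)],1))
```

```text
bar pivot x,y 0.07209408618700096 0.00018448149939321126 [ 1.39444986 -0.02834453 -1.39403076 -0.03610301]
theta 0.8764357426969389
theta 0.8486959951643098
theta 0.8370762382450292
tcp cell 0.023315805378365455 -1.2747464252871842e-05 0.18232756129534375
1.5 [-36.5 134.1]
1.4 [-41.5 133.7]
1.3 [-46.5 132.8]
1.2 [-51.3 131.5]
1.1 [-56.  129.7]
1.0 [-60.4 127.4]
0.9 [-64.6 124.7]
0.8 [-68.5 121.6]
0.7 [-72.1 118.1]
0.6 [-75.4 114.3]
0.5 [-78.2 110.2]
0.4 [-80.6 105.8]
0.3 [-82.5 101.2]
0.2 [-84.   96.4]
0.1 [-85.   91.5]
-0.0 [-85.5  86.5]
```

Emit:
servo_tool([
  [[0,0,0,0],[-15,0,0,0],[-25,0,0,0],[-20,0,0,0],[-10,0,0,0],[0,0,12,0],[0,0,16,0],[0,0,14,0],[0,0,5,0],[0,0,0,0]],
], claw=1)

```text
t: 20.48
eef_pos: [0.517, -0.1168, 0.1349]
ee_rot: [-3.141, 0.003, 0.233]
force: [-0.3, -0.7, 0.4]
width: 0.009
gripper_force: 0.0
```

Emit:
servo_tool([
  [[-1.8,0,0.6,0],[-1.8,0,0.6,0],[-1.8,0,0.8,0],[-1.8,0,1,0],[-1.8,0,1,0],[-1.8,0,1.1,0],[-1.8,0,1.2,0],[-1.8,0,1.3,0],[-1.6,0,1.3,0],[-1.6,0,1.4,0]],
])

```text
t: 21.32
eef_pos: [0.5003, -0.1209, 0.1258]
ee_rot: [3.142, 0.0, 0.233]
force: [-0.4, 0.3, 0.7]
width: 0.0001
gripper_force: 0.0
```

Emit:
servo_tool([
  [[-1.2,0,0.9,0],[-1.2,0,1.0,0],[-1.2,0,1.0,0],[-1.2,0,1.1,0],[-1.1,0,1.1,0],[-1.1,0,1.2,0],[-1.1,0,1.2,0],[-1.0,0,1.2,0],[-1.0,0,1.2,0],[0,0,0,0]],
])

```text
t: 22.15
eef_pos: [0.4903, -0.1232, 0.1158]
ee_rot: [-3.142, 0.001, 0.233]
force: [0.6, 0.1, 3.1]
width: 0.0006
gripper_force: 1.2
```

Emit:
servo_tool([
  [[-0.8,0,1.0,0],[-0.7,0,1.0,0],[-0.7,0,1.0,0],[-0.7,0,1.0,0],[-0.6,0,1.1,0],[-0.6,0,1.1,0],[-0.6,0,1.1,0],[-0.5,0,1.2,0],[-0.5,0,1.2,0],[0,0,0,0]],
])

```text
t: 22.98
eef_pos: [0.4848, -0.1245, 0.106]
ee_rot: [-3.141, 0.001, 0.233]
force: [-0.7, 0.5, 1.8]
width: 0.0005
gripper_force: 0.9
```

Emit:
servo_tool([
  [[-0.3,0,1.1,0],[-0.3,0,1.1,0],[-0.3,0,1.1,0],[-0.3,0,1.1,0],[-0.3,0,1.1,0],[-0.3,0,1.1,0],[-0.2,0,1.1,0],[-0.2,0,1.1,0],[-0.2,0,1.1,0],[0,0,0,0]],
])

```text
t: 23.82
eef_pos: [0.4826, -0.125, 0.0961]
ee_rot: [-3.141, 0.0, 0.233]
force: [0.8, -0.8, -0.0]
width: 0.0
gripper_force: 0.3
```

Emit:
servo_tool([
  [[-0.2,0,0.9,0],[-0.2,0,0.9,0],[-0.2,0,0.9,0],[-0.1,0,0.9,0],[-0.1,0,0.8,0],[-0.1,0,0.8,0],[0,0,0.8,0],[0,0,0.8,0],[0,0,0,0],[0,0,0,0]],
])

```text
t: 24.65
eef_pos: [0.482, -0.1252, 0.0896]
ee_rot: [-3.142, -0.0, 0.233]
force: [0.5, 0.3, 0.8]
width: 0.0002
gripper_force: 0.0
```

Emit:
servo_tool([
  [[0,0,0.4,0],[0,0,0.4,0],[0,0,0.4,0],[0,0,0.4,0],[0,0,0.4,0],[0,0,0.4,0],[0,0,0.4,0],[0,0,0.4,0],[0,0,0.4,0],[0,0,0,0]],
])

```text
t: 25.48
eef_pos: [0.482, -0.1253, 0.0867]
ee_rot: [3.141, -0.0, 0.234]
force: [-2.9, 0.1, 8.0]
width: 0.0001
gripper_force: 4.1
```

Firm contact at 86.7 mm, which is the closed lever on its rest. I'll retreat and look.

Emit:
servo_tool([
  [[0,0,-4,0],[0,0,-15,0],[0,0,-30,0],[0,0,-35,0],[-25,0,-20,0],[-35,0,0,0],[-20,0,0,0],[0,0,0,0],[0,0,0,0],[0,0,0,0]],
])

```text
t: 26.32
eef_pos: [0.4047, -0.1437, 0.1904]
ee_rot: [3.141, -0.001, 0.233]
force: [-0.2, -0.1, 0.6]
width: 0.0005
gripper_force: 0.0
```

Run:
```python
from h import *
s=telemetry.get_state(); print(s['t'],s['eef_pos'],s['force'])
im=eyes.grab_frame('wrist')
a=im[:,:,::-1][0:400,100:460]; b=eyes.grab_frame('scene')[100:240,120:320,::-1]
f=lambda x,h:cv2.resize(x,(int(x.shape[1]*h/x.shape[0]),h),interpolation=cv2.INTER_CUBIC)
o=np.hstack([f(a,400),f(b,400)]);print(o.shape);cv2.imwrite('pics/w7.png',o[:,:800])
```

```text
26.3167 [ 0.40465441 -0.14370976  0.19044981] [-0.15810496 -0.07620764  0.57596934]
(400, 931, 3)
```

View pics/w7.png

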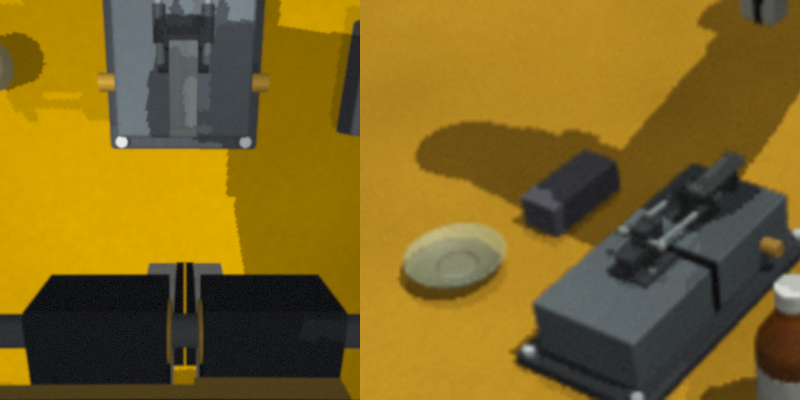

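The lever lies flat along its rest (scene pane about (715,170), wrist pane about (183,90)), and the loop is level and caught at the keeper. The surrounding objects are undisturbed and the robot is clear.

```bash
python3 -c "
from station import ticket; print(ticket.job_done())"
```

```text
the job is handed in; nothing more can be done
None
```

The draw latch is closed and handed in at about 26 s: the bar is caught under the hook, the lever lies flat on its rest past the toggle, and the glassware and boxes look undisturbed.

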